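# Set the code on the cutter chest

## Task

Set the code on the two dials of the long plywood cutter chest, one at a time: first turn the wide dial clockwise to its third mark, then the narrow dial anticlockwise to its second mark (marks counted clockwise, starting from the one on the robot's left). Leave the dial of the small square case alone.

Things in the scene. Friction and masses are not known exactly. Their poses are not given: they have to be found in the camera images.
- chest: Long plywood chest, 340 mm long (y) by 140, 80 high, fixed; origin under its centre; x away from the robot, y to the left, turned up to 17 degrees. Two dials on top, 85 mm left and right of its middle; which is left varies. Round each dial's far half are 5 black marks 45 degrees apart, counted clockwise from above: 1 to the chest's left, 3 straight to its far side, 5 to its right.
- wide_dial_grip (a point): Middle of the wide dial's grip bar, on its upright turning axis, 118 mm above the bench. Black dial: skirt 76 mm across (its top 92 mm above the bench) on a 104 mm steel disc, and on it an upright bar 14 mm thick, 56 mm long, top 132 mm above the bench. y axis: along the bar, the way it points (the end with the white line); x across its thickness; z up.
- wide_dial (a joint): Angle of the wide dial: 0 pointing at mark 1, growing clockwise seen from above, 0.785 rad per mark (mark 2 at 0.785, mark 3 at 1.571, mark 5 at 3.142), with stops at marks 1 and 5. It starts between 0.1 and 0.7, turns stiffly (0.06 N m) and stays where it is left.
- narrow_dial_grip (a point): Middle of the narrow dial's grip bar, on its upright turning axis, 118 mm above the bench. Black dial: skirt 46 mm across (its top 92 mm above the bench) on a 72 mm steel disc, and on it an upright bar 14 mm thick, 40 mm long, top 132 mm above the bench. y axis: along the bar, the way it points (the end with the white line); x across its thickness; z up.
- narrow_dial (a joint): Angle of the narrow dial: 0 pointing at mark 1, growing clockwise seen from above, 0.785 rad per mark (mark 2 at 0.785, mark 3 at 1.571, mark 5 at 3.142), with stops at marks 1 and 5. It starts between 1.5 and 2.2, turns stiffly (0.06 N m) and stays where it is left.
- other_dial_tip (a point): Pointer tip, on the skirt's rim 38 mm from the axis, of the one dial on the small square plywood case (140 x 140 mm, 80 mm high, fixed, left or right of the chest). That dial looks just like the wide dial and is not to be turned. y axis: from that dial's axis to the tip.

How it is judged:
By the outcome, as a careful person would: the job done as asked, in the order asked, and still so for the second after the job is handed in, with the robot touching nothing.
It also fails if it takes over 45 s, if anything falls off the work surface, if the arm or the gripper's body presses on something with over 40 N, if the wrist force passes 120 N, or if a joint passes its speed limit or range.

## Robot

A 6-joint arm with a two-finger parallel gripper is mounted at the origin on the work surface. World frame = base frame: x ahead of the robot, y to its left, z up, the work surface at z = 0. Lengths are in mm, angles in rad, forces in N, time in s.
With the tool pointing down it reaches from about 275 to 750 mm from the base axis. Payload 10.2 kg.
Tool frame: the origin (TCP) lies on the centre line of the jaws, within the pads' length; the fingertips stand 17 mm ahead of it and the grasp point (between the pads) lies 2 mm behind it (ctrl.tip_extent is the distance from the TCP to the fingertips, in mm); z points along the fingers, y is the line along which they close (so a half turn about z gives the same grasp; the last joint's range is limited). The gripper opens to 85 mm and grips with 20 to 120 N. Pads are 22 mm wide; open, the fingers measure 114 mm over their backs; the gripper's body (76 mm by 85 mm) begins 54 mm behind the grasp point. The pads swing forward as they close: fully open they stand 13 mm farther back than shut.
Start: joints at [1.07, 0.313, 1.498, -0, 1.331, -0.223], TCP at [143.989, 504.875, 248.294] pointing down, gripper open.
Joint ranges: [-2.94, 2.94], [-0.97, 2.17], [0.19, 2.56], [-1.23, 4.37], [0.02, 3.11], [-2.88, 2.88]. Speed limits (rad/s): [2.39, 2.39, 3.01, 3.14, 3.14, 3.14].

## Interface

Orientations are given as a unit quaternion [w, x, y, z].
In Python, from rig import sensors, capture, ctrl, cut_out, place_of gives the robot as it stands.
- The arm moves only by the shell command python3 -m jog 'ROWS' [FORCE]. ROWS is JSON, a list of rows, each a list of 3 entries, a list of its own where there are three numbers: the shift along the world's x, y, z in mm, then the turn, a rotation vector about the world's x, y, z in degrees, then the closure, from 0 (fully open) to 1 (shut). A call has exactly 8 rows; each row is the pose to reach, as a shift and turn from the pose commanded when the call began; what a row does not reach only later rows make up. A row lasts 1/12 s, in which the tool goes at most 41.7 mm and 7.16 degrees, less where a joint would pass 70% of its speed; a pose out of reach is approached as far as the arm can. A call with a gripper value outside its range is refused whole. The fingers move at their own pace and stop on an object; FORCE is the grip in N (left out, the last holds). Time passes only in rows, so rows that repeat a pose let the fingers close, or fill a call up. It gives the time, the measured TCP pose, the force and the opening at its end, in the units of the state.
- sensors.sense(): the state, without advancing time (a new reading comes with each control period).
- capture(name): name is "scene" or "top" or "wrist"; returns a dict with "color" (400x640x3 uint8, blue, green, red), "z_map" (400x640 float32, mm along the optical axis (not along the pixel's ray), 0 where there is no reading), "camera_matrix" (3x3 intrinsics, pixels), "R" (3x3) and "t" (3): a world point X has camera coordinates R X + t. Camera axes: x right, y down, z forward; pixel columns grow to the right and rows downward; lengths in mm; the calibration is good to about 2 mm. A picture is of the moment at which its call begins.
- ctrl.finish_job(): hands the job in, once; it reports no verdict.
Trained networks look in a picture, given as the dict that the camera call returned (one of the last four; its "shot" number tells which), for a name from the list of things; names that differ only in an ending like _2 or _b are one class to them, and where a whole thing is asked for, a point or a joint stands for the part that bears it (a point fixed in the world has none). Each returns a list of dicts, best first, with "p" (0 to 1); they miss things now and then, are a little off and sometimes report something else, mostly with a low value. They report only what shows in the picture. A call takes as long as a camera call.
- cut_out(picture, query): "region" (400x640 bool, what is visible of it) and "box" ([left, top, right, bottom] in pixels, round what is visible of it).
- place_of(picture, query): "centre" ([row, column] in pixels: a listed point, or the origin of a listed thing).
The state is a dict: "time_s": time; "joints": joint angles; "dq": joint speeds; "tau": joint torques, N m; "eef_pos": TCP position; "ee_rot": TCP orientation; "force": force on the tool from outside, world axes, zero at the start; "wrist_torque": the same for the moment, N m; "grip_width": opening from 0.0 (shut) to 1.0 (fully open).
Only numpy, scipy, OpenCV 4.12 (cv2) and the standard library are available. Lean on these libraries where they do the work, as an engineer would, in place of code of your own. Each camera call takes 0.05 s, during which the arm holds its last target. There are 200 camera calls.

## Working session

There is one attempt and no reset: what is moved stays moved. The work goes in short steps, Python scripts to look and compute and a shell command to move; the robot and the scene stay as the last step left them, time stands still between calls to the robot, and variables do not carry over. Pictures are saved under pics/ and viewed, on a budget of 10 in all, crops included, one or two more only if the job needs it, and the job is handed in when it is done.

```bash
ls; mkdir -p pics; cat > h.py <<'E'
import numpy as np, cv2
from rig import sensors, capture, ctrl, cut_out, place_of
def ray(p,px,z):  # pixel (row,col) -> world point at height z
    K,R,t=p["camera_matrix"],np.array(p["R"]),np.array(p["t"])
    d=R.T@np.linalg.inv(K)@np.array([px[1],px[0],1.]); c=-R.T@t
    return c+d*(z-c[2])/d[2]
def cloud(p):
    K=p["camera_matrix"];z=p["z_map"];v,u=np.indices(z.shape)
    c=np.stack([(u-K[0,2])/K[0,0]*z,(v-K[1,2])/K[1,1]*z,z],-1)-p["t"]
    return c@np.array(p["R"])
E
python3 - <<'E'
from h import *
s=sensors.sense(); print(s)
p=capture("top"); cv2.imwrite("pics/top1.png",p["color"])
for q,z in (("chest",0),("wide_dial_grip",118),("narrow_dial_grip",118),("other_dial_tip",92)):
    for d in place_of(p,q)[:3]: print(q,round(d["p"],2),d["centre"],ray(p,d["centre"],z).round(1))
for q in ("chest","wide_dial","narrow_dial"):
    for d in cut_out(p,q)[:3]: print(q,round(d["p"],2),d["box"])
E
```

```text
pics
{'time_s': 0.0, 'joints': array([ 1.06960231e+00,  3.13464439e-01,  1.49842371e+00,  1.90246483e-05,
        1.33098365e+00, -2.23416379e-01]), 'dq': array([ 0.00065914, -0.00291037, -0.00051357,  0.00095729,  0.00086388,
        0.00064503]), 'tau': array([-1.90429331e-03, -4.12270474e+01, -2.59742206e+01, -3.25765041e-04,
        4.08371605e-03, -1.87551287e-06]), 'eef_pos': array([143.86970039, 504.66825848, 247.73270112]), 'ee_rot': array([-2.35323142e-04,  1.38444937e-01,  9.90369926e-01, -5.94778686e-04]), 'force': array([ 0.46102322,  0.31403012, -0.04597931]), 'wrist_torque': array([-0.00402089, -0.02521419,  0.05202799]), 'grip_width': 0.9986491117652034}
chest 0.84 [243.1, 224.7] [475.7 191.5   0. ]
wide_dial_grip 0.66 [226.9, 160.6] [494.1 275.4 118. ]
narrow_dial_grip 0.4 [212.3, 425.3] [ 524.4 -188.2  118. ]
other_dial_tip 0.92 [212.4, 428.5] [ 528.3 -200.1   92. ]
chest 0.63 [114.3, 186.4, 315.5, 296.5]
wide_dial 0.76 [144.5, 209.9, 184.2, 250.7]
```

View pics/top1.png

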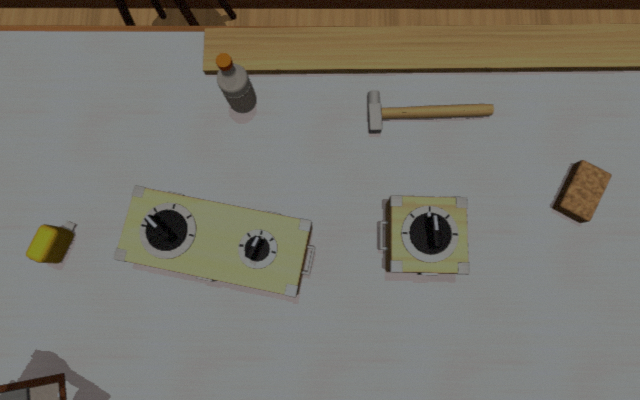

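The top view shows the chest on the left (wide dial near col 164, row 230; narrow near col 258, row 248) and the small case at (430, 234). Next I get the chest yaw, the dial axes and the bar angles from depth.

```bash
cat >> h.py <<'E'
def measure(p, boxes=None):
    W=cloud(p); X=W[...,0];Y=W[...,1];Z=W[...,2]; ok=(p["z_map"]>0)&(Y>0)&(X>330)&(X<620)
    m=ok&(Z>70)&(Z<140)
    r=cv2.minAreaRect(W[m][:,:2].astype(np.float32)); print("chest rect",r)
    b=W[ok&(Z>110)&(Z<140)]
    n,l,st,c=cv2.connectedComponentsWithStats((ok&(Z>108)&(Z<140)).astype(np.uint8))
    for i in range(1,n):
        if st[i,4]>15:
            q=W[l==i][:,:2].astype(np.float32); rr=cv2.minAreaRect(q)
            C=np.cov(q.T); w,v=np.linalg.eigh(C)
            print("bar n",len(q),"mean",q.mean(0).round(1),"rect",rr,"axis deg",np.degrees(np.arctan2(v[1,1],v[0,1])).round(1),"px",c[i].round(1),"ztop",np.percentile(W[l==i][:,2],90).round(1))
E
python3 - <<'E'
from h import *
p=capture("top"); measure(p)
c=p["color"]; cv2.imwrite("pics/crop1.png",cv2.resize(c[180:300,105:325],None,fx=3.6,fy=3.6,interpolation=cv2.INTER_CUBIC))
E
```

```text
chest rect ((475.8180236816406, 193.11764526367188), (341.2152099609375, 146.74839782714844), 79.19020080566406)
bar n 354 mean [491.3 272.9] rect ((492.0274658203125, 275.96356201171875), (54.763954162597656, 14.530864715576172), 46.94700622558594) axis deg 45.6 px [159.6 227.9] ztop 133.3
bar n 235 mean [459.6 108.2] rect ((460.29541015625, 109.83393859863281), (14.75108528137207, 39.2836799621582), 63.95719528198242) axis deg 154.5 px [253.8 247.2] ztop 133.3
```

View pics/crop1.png

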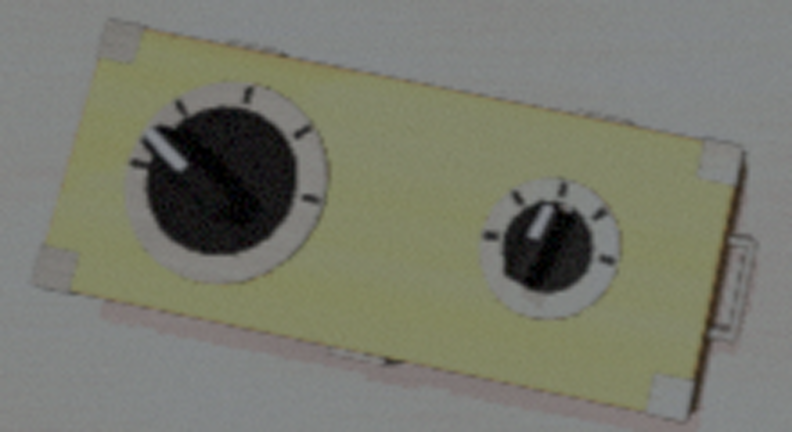

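The crop shows the wide dial pointing between marks 1 and 2, and the narrow dial just short of halfway between marks 3 and 4. The chest y axis is at 79.2° in the world. The wide pointer is at 47° (θ≈32°), so it needs about −57.7°. The narrow pointer is at −26° (θ≈105°), so it needs about +60.2°. I'll move above the wide dial now.

```bash
python3 -m jog '[[[348,-229,-18],[0,0,62.8],0],[[348,-229,-18],[0,0,62.8],0],[[348,-229,-18],[0,0,62.8],0],[[348,-229,-18],[0,0,62.8],0],[[348,-229,-18],[0,0,62.8],0],[[348,-229,-18],[0,0,62.8],0],[[348,-229,-18],[0,0,62.8],0],[[348,-229,-18],[0,0,62.8],0]]' 40
```

```text
time_s: 1.12
eef_pos: [393.2, 341.3, 235.6]
ee_rot: [0.0, -0.304, 0.953, 0.0]
force: [0.6, 1.1, 0.2]
grip_width: 1.003
```

```bash
python3 -m jog '[[[99,-65,-6],[0,0,11.5],0],[[99,-65,-6],[0,0,11.5],0],[[99,-65,-6],[0,0,11.5],0],[[99,-65,-6],[0,0,11.5],0],[[99,-65,-6],[0,0,11.5],0],[[99,-65,-6],[0,0,11.5],0],[[99,-65,-6],[0,0,11.5],0],[[99,-65,-6],[0,0,11.5],0]]'
cat >> h.py <<'E'
def pose():
    s=sensors.sense(); q=s["ee_rot"]; print("t",s["time_s"],"tcp",s["eef_pos"].round(1),"yaw",round(np.degrees(2*np.arctan2(q[2],q[1]))-90,2),"f",s["force"].round(1),"tq",s["wrist_torque"].round(2),"w",round(s["grip_width"],3))
E
python3 - <<'E'
from h import *
pose(); p=capture("wrist"); cv2.imwrite("pics/w1.png",p["color"]); measure(p)
for d in place_of(p,"wide_dial_grip")[:2]: print(d["p"],d["centre"],ray(p,d["centre"],118))
E
```

```text
time_s: 1.78
eef_pos: [490.1, 278.5, 229.8]
ee_rot: [0.0, -0.396, 0.918, 0.0]
force: [-0.7, 0.9, 0.7]
grip_width: 0.999
t 1.7833 tcp [490.1 278.5 229.8] yaw 136.64 f [-0.7  0.9  0.7] tq [0.02 0.01 0.  ] w 0.999
chest rect ((478.1723937988281, 209.10867309570312), (309.53289794921875, 145.92288208007812), 79.53083801269531)
bar n 867 mean [467.6 113.4] rect ((463.9957275390625, 115.432861328125), (6.187284469604492, 38.737403869628906), 55.925838470458984) axis deg 151.6 px [169.2   6.7] ztop 130.9
bar n 1430 mean [490.  274.4] rect ((491.95452880859375, 276.1916198730469), (55.630157470703125, 13.964993476867676), 46.640567779541016) axis deg 46.5 px [317. 207.] ztop 132.2
0.62 [205.1, 315.6] [492.31521856 275.03308472 118.        ]
```

View pics/w1.png

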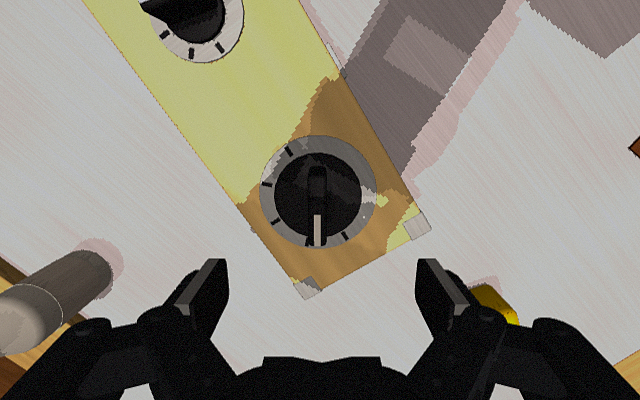

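The wrist view shows the bar at (317, 207), lined up with the jaws, and it agrees with the top view: axis (492, 276), 46.6°. Descending now, then closing.

```bash
python3 -m jog '[[[2,-2.4,-35],[0,0,0],0],[[2,-2.4,-65],[0,0,0],0],[[2,-2.4,-90],[0,0,0],0],[[2,-2.4,-105],[0,0,0],0],[[2,-2.4,-115],[0,0,0],0],[[2,-2.4,-115],[0,0,0],0.3],[[2,-2.4,-115],[0,0,0],0.6],[[2,-2.4,-115],[0,0,0],0.8]]' 40; python3 -c "from h import *;pose()"
```

```text
time_s: 2.55
eef_pos: [493.5, 275.5, 115.8]
ee_rot: [0.001, -0.395, 0.919, -0.0]
force: [-0.3, 0.6, 0.0]
grip_width: 0.602
t 2.55 tcp [493.5 275.5 115.8] yaw 136.57 f [-0.3  0.6  0. ] tq [-0.02 -0.02  0.01] w 0.602
```

```bash
python3 -m jog '[[[-1,0.5,0],[0,0,0],0.9],[[-1,0.5,0],[0,0,0],1],[[-1,0.5,0],[0,0,0],1],[[-1,0.5,0],[0,0,0],1],[[-1,0.5,0],[0,0,0],1],[[-1,0.5,0],[0,0,0],1],[[-1,0.5,0],[0,0,0],1],[[-1,0.5,0],[0,0,0],1]]' 40; python3 -c "from h import *;pose()"
```

```text
time_s: 3.22
eef_pos: [492.2, 275.7, 115.3]
ee_rot: [0.001, -0.395, 0.919, -0.0]
force: [-1.3, -1.5, 6.0]
grip_width: 0.158
t 3.2167 tcp [492.2 275.7 115.3] yaw 136.55 f [-1.3 -1.5  6. ] tq [-0.15  0.22 -0.01] w 0.158
```

Gripped at a width of about 13.4 mm. Next is the clockwise turn.

```bash
python3 -m jog '[[[0,0,0],[0,0,-4],1],[[0,0,0],[0,0,-9],1],[[0,0,0],[0,0,-14],1],[[0,0,0],[0,0,-19],1],[[0,0,0],[0,0,-24],1],[[0,0,0],[0,0,-28],1],[[0,0,0],[0,0,-30],1],[[0,0,0],[0,0,-30],1]]'; python3 -c "from h import *;pose()"
```

```text
time_s: 3.88
eef_pos: [491.8, 276.4, 115.3]
ee_rot: [0.0, -0.143, 0.99, 0.001]
force: [-2.4, 2.1, 5.5]
grip_width: 0.157
t 3.8833 tcp [491.8 276.4 115.3] yaw 106.44 f [-2.4  2.1  5.5] tq [ 0.42  0.51 -0.06] w 0.157
```

```bash
python3 -m jog '[[[0,0,0],[0,0,-4],1],[[0,0,0],[0,0,-9],1],[[0,0,0],[0,0,-14],1],[[0,0,0],[0,0,-19],1],[[0,0,0],[0,0,-24],1],[[0,0,0],[0,0,-27.3],1],[[0,0,0],[0,0,-27.3],1],[[0,0,0],[0,0,-27.3],1]]'; python3 - <<'E'
from h import *
pose(); measure(capture("top"))
E
```

```text
time_s: 4.55
eef_pos: [491.8, 277.0, 115.3]
ee_rot: [0.0, 0.094, 0.996, 0.001]
force: [-3.2, 6.5, 5.4]
grip_width: 0.155
t 4.55 tcp [491.8 277.  115.3] yaw 79.23 f [-3.2  6.5  5.4] tq [ 1.04  0.46 -0.01] w 0.155
chest rect ((474.6294250488281, 187.391845703125), (329.603515625, 146.3890380859375), 79.2500991821289)
bar n 87 mean [512.6 268.8] rect ((511.9903869628906, 271.71044921875), (12.98908519744873, 15.46753978729248), 77.34207153320312) axis deg -150.1 px [163.6 215.9] ztop 132.8
bar n 90 mean [470.6 276.5] rect ((472.3230895996094, 272.8292236328125), (12.55988883972168, 29.410213470458984), 18.26434326171875) axis deg 119.7 px [157.2 240. ] ztop 133.0
bar n 235 mean [459.5 108.2] rect ((460.1502380371094, 109.57966613769531), (14.344598770141602, 39.209163665771484), 63.12372589111328) axis deg 154.6 px [253.8 247.3] ztop 133.3
```

Tool yaw is 79.2°, which is on target. Opening, then rising and looking.

```bash
python3 -m jog '[[[0,0,0],[0,0,0],0.6],[[0,0,0],[0,0,0],0.3],[[0,0,0],[0,0,0],0],[[0,0,0],[0,0,0],0],[[0,0,20],[0,0,0],0],[[0,0,50],[0,0,0],0],[[0,0,90],[0,0,0],0],[[0,0,115],[0,0,0],0]]'; python3 - <<'E'
from h import *
pose(); p=capture("wrist"); cv2.imwrite("pics/w2.png",p["color"]); measure(p)
E
```

```text
time_s: 5.27
eef_pos: [492.4, 275.7, 232.9]
ee_rot: [0.001, 0.094, 0.996, 0.001]
force: [0.0, 0.2, 0.7]
grip_width: 0.994
t 5.2667 tcp [492.4 275.7 232.9] yaw 79.24 f [0.  0.2 0.7] tq [0.   0.03 0.  ] w 0.994
chest rect ((474.8381042480469, 193.67147827148438), (342.49176025390625, 144.46209716796875), 79.12715148925781)
bar n 1403 mean [488.9 277.4] rect ((491.42388916015625, 276.99981689453125), (13.93783187866211, 54.81910705566406), 79.29475402832031) axis deg 169.5 px [323.  204.7] ztop 132.2
bar n 1811 mean [459.  114.3] rect ((459.95660400390625, 110.78553771972656), (14.88497543334961, 40.078250885009766), 65.16157531738281) axis deg 157.2 px [104.8 204.3] ztop 131.9
```

View pics/w2.png

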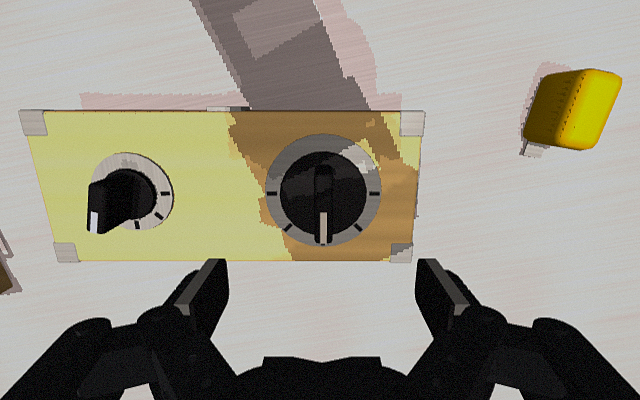

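The wrist view shows the wide dial at (323, 204) pointing straight at its middle mark, measured at 90.0° ± 0.2°. Next I go over the narrow dial, with axis near (460, 110).

```bash
python3 -m jog '[[[-32,-165.5,0],[0,0,-15],0],[[-32,-165.5,0],[0,0,-15],0],[[-32,-165.5,0],[0,0,-15],0],[[-32,-165.5,0],[0,0,-15],0],[[-32,-165.5,0],[0,0,-15],0],[[-32,-165.5,0],[0,0,-15],0],[[-32,-165.5,0],[0,0,-15],0],[[-32,-165.5,0],[0,0,-15],0]]'; python3 - <<'E'
from h import *
pose(); p=capture("wrist"); cv2.imwrite("pics/w3.png",p["color"]); measure(p)
E
```

```text
time_s: 5.98
eef_pos: [460.0, 111.1, 229.3]
ee_rot: [-0.0, 0.222, 0.975, 0.0]
force: [0.4, -0.0, 0.7]
grip_width: 1.002
t 5.9833 tcp [460.  111.1 229.3] yaw 64.32 f [ 0.4 -0.   0.7] tq [0.02 0.03 0.01] w 1.002
chest rect ((474.6694030761719, 193.70953369140625), (342.1707763671875, 144.69471740722656), 79.09185791015625)
bar n 2947 mean [489.2 273.7] rect ((491.76220703125, 276.3826599121094), (15.167670249938965, 55.687416076660156), 79.18561553955078) axis deg 168.6 px [545.7 150.2] ztop 131.9
bar n 1053 mean [457.4 111.4] rect ((459.73394775390625, 110.15483093261719), (13.993185043334961, 39.44850158691406), 64.77872467041016) axis deg 154.7 px [320.9 208.1] ztop 132.1
```

View pics/w3.png

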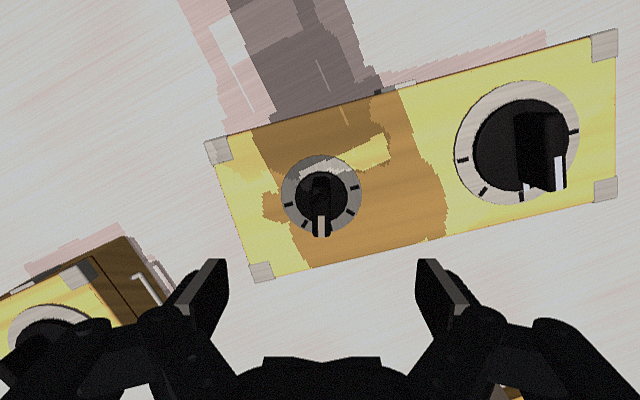

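The narrow bar is at (321, 208), lined up with the jaws. Axis (459.8, 110.2), pointing −25.3°, target +34.2°. Descending and closing.

```bash
python3 -m jog '[[[-0.3,-0.6,-35],[0,0,0.4],0],[[-0.3,-0.6,-65],[0,0,0.4],0],[[-0.3,-0.6,-90],[0,0,0.4],0],[[-0.3,-0.6,-105],[0,0,0.4],0],[[-0.3,-0.6,-114.5],[0,0,0.4],0],[[-0.3,-0.6,-114.5],[0,0,0.4],0.3],[[-0.3,-0.6,-114.5],[0,0,0.4],0.6],[[-0.3,-0.6,-114.5],[0,0,0.4],0.75]]' 40; python3 -c "from h import *;pose()"
```

```text
time_s: 6.7
eef_pos: [460.3, 109.9, 116.0]
ee_rot: [0.001, 0.219, 0.976, 0.0]
force: [0.9, -0.1, -0.5]
grip_width: 0.603
t 6.7 tcp [460.3 109.9 116. ] yaw 64.68 f [ 0.9 -0.1 -0.5] tq [ 0.02  0.02 -0.01] w 0.603
```

```bash
python3 -m jog '[[[0,0,0],[0,0,0],0.8],[[0,0,0],[0,0,0],0.9],[[0,0,0],[0,0,0],1],[[0,0,0],[0,0,0],1],[[0,0,0],[0,0,0],1],[[0,0,0],[0,0,0],1],[[0,0,0],[0,0,0],1],[[0,0,0],[0,0,0],1]]' 40; python3 -c "from h import *;pose()"
```

```text
time_s: 7.37
eef_pos: [460.2, 110.2, 115.8]
ee_rot: [0.001, 0.219, 0.976, 0.001]
force: [1.0, 5.8, 4.0]
grip_width: 0.162
t 7.3667 tcp [460.2 110.2 115.8] yaw 64.64 f [1.  5.8 4. ] tq [ 0.72 -0.08  0.01] w 0.162
```

Gripped. Turning anticlockwise by 59.5° over two calls.

```bash
python3 -m jog '[[[0,0,0],[0,0,4],1],[[0,0,0],[0,0,9],1],[[0,0,0],[0,0,14],1],[[0,0,0],[0,0,19],1],[[0,0,0],[0,0,24],1],[[0,0,0],[0,0,28],1],[[0,0,0],[0,0,30],1],[[0,0,0],[0,0,30],1]]'; python3 -c "from h import *;pose()"
```

```text
time_s: 8.03
eef_pos: [460.2, 109.7, 115.8]
ee_rot: [0.001, -0.041, 0.999, 0.0]
force: [-0.3, 2.3, 5.2]
grip_width: 0.158
t 8.0333 tcp [460.2 109.7 115.8] yaw 94.72 f [-0.3  2.3  5.2] tq [ 0.16 -0.07  0.12] w 0.158
```

```bash
python3 -m jog '[[[0,0,0],[0,0,4],1],[[0,0,0],[0,0,9],1],[[0,0,0],[0,0,14],1],[[0,0,0],[0,0,19],1],[[0,0,0],[0,0,24],1],[[0,0,0],[0,0,28],1],[[0,0,0],[0,0,29.5],1],[[0,0,0],[0,0,29.5],1]]'; python3 -c "from h import *;pose()"
```

```text
time_s: 8.7
eef_pos: [460.4, 109.3, 115.8]
ee_rot: [0.001, -0.294, 0.956, -0.001]
force: [0.1, -2.2, 5.2]
grip_width: 0.155
t 8.7 tcp [460.4 109.3 115.8] yaw 124.14 f [ 0.1 -2.2  5.2] tq [-0.4  -0.2   0.02] w 0.155
```

```bash
python3 -m jog '[[[0,0,0],[0,0,0],0.6],[[0,0,0],[0,0,0],0.3],[[0,0,0],[0,0,0],0],[[0,0,0],[0,0,0],0],[[0,0,20],[0,0,0],0],[[0,0,50],[0,0,0],0],[[0,0,90],[0,0,0],0],[[0,0,115],[0,0,0],0]]'; python3 - <<'E'
from h import *
pose(); p=capture("wrist"); cv2.imwrite("pics/w4.png",p["color"]); measure(p)
E
```

```text
time_s: 9.37
eef_pos: [459.9, 109.7, 233.1]
ee_rot: [0.001, -0.293, 0.956, -0.0]
force: [0.3, 0.5, 0.5]
grip_width: 0.997
t 9.3667 tcp [459.9 109.7 233.1] yaw 124.13 f [0.3 0.5 0.5] tq [ 0.01 -0.04  0.02] w 0.997
chest rect ((474.1139831542969, 193.3965606689453), (341.86712646484375, 143.76620483398438), 79.34668731689453)
bar n 1034 mean [457.5 108. ] rect ((459.54571533203125, 109.29142761230469), (39.02641296386719, 13.86182975769043), 34.196678161621094) axis deg -145.8 px [321.  205.7] ztop 132.1
bar n 67 mean [513.3 265.7] rect ((513.6964111328125, 265.7021789550781), (9.826323509216309, 2.657036542892456), 0.11502094566822052) axis deg 174.5 px [428.7 339.4] ztop 116.1
```

View pics/w4.png

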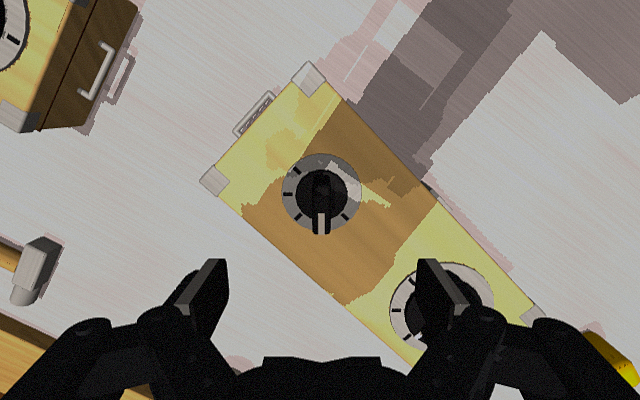

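The narrow dial at (321, 206) reads 34.2° (θ≈45.1°), with one mark visible on its counterclockwise side and three on the other, so it is at mark 2. I'll retreat and check everything from above.

```bash
python3 -m jog '[[[0,0,40],[0,0,0],0],[[-20,-20,60],[0,0,0],0],[[-50,-40,60],[0,0,0],0],[[-80,-60,60],[0,0,0],0],[[-110,-80,60],[0,0,0],0],[[-120,-90,60],[0,0,0],0],[[-120,-90,60],[0,0,0],0],[[-120,-90,60],[0,0,0],0]]'; python3 - <<'E'
from h import *
pose(); p=capture("top"); measure(p)
cv2.imwrite("pics/top2.png",cv2.resize(p["color"][170:310,105:485],None,fx=2.1,fy=2.1,interpolation=cv2.INTER_CUBIC))
E
```

```text
time_s: 10.08
eef_pos: [339.6, 19.4, 290.0]
ee_rot: [0.0, -0.293, 0.956, -0.0]
force: [-0.4, 0.0, 0.2]
grip_width: 1.002
t 10.0833 tcp [339.6  19.4 290. ] yaw 124.04 f [-0.4  0.   0.2] tq [-0.01  0.01  0.07] w 1.002
chest rect ((475.90899658203125, 193.20034790039062), (341.32745361328125, 146.81533813476562), 79.18086242675781)
bar n 417 mean [491.6 273.7] rect ((492.3786315917969, 276.17620849609375), (15.092387199401855, 55.86888885498047), 79.25277709960938) axis deg 169.3 px [159.4 227.8] ztop 132.9
bar n 226 mean [459.7 108. ] rect ((460.2635498046875, 109.73796844482422), (39.6741828918457, 14.457063674926758), 35.09599304199219) axis deg -145.7 px [253.9 247.2] ztop 133.1
```

View pics/top2.png

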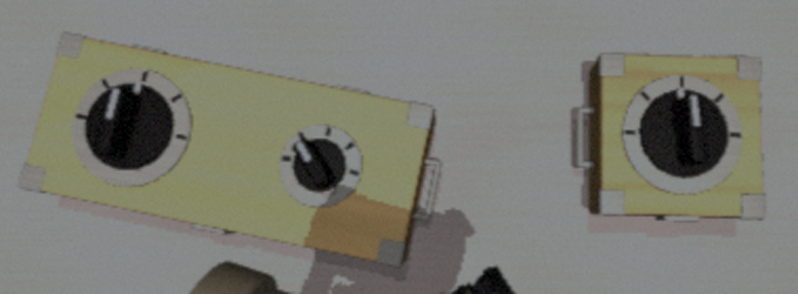

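The top view shows the wide dial at mark 3 and the narrow dial at mark 2. The raised bars look shifted by parallax, but the depth-based angles agree. The case's dial was not touched and the arm is clear, so I'm handing in.

```bash
python3 -c "from h import *;print(ctrl.finish_job())"
```

```text
the job is handed in; nothing more can be done
None
```

I turned the wide dial clockwise to its third mark first, then the narrow dial anticlockwise to its second. I handed the job in at about 10 s with the arm clear of everything.

| Dial | Final angle | Target | How checked |
|---|---|---|---|
| Wide | 89.9° | 90° | wrist and top cameras agree within about 0.2° |
| Narrow (wrist camera) | 45.1° | 45° | close view after release |
| Narrow (top camera) | 44.1–44.9° | 45° | two fits to the same bar |

- **Disagreement:** the two top-camera fits for the narrow dial differ by about 0.8°. Both are within 1° of the mark, so I left it.
- **Other dial:** the arm never came near the small case, and its dial looks unchanged in the last picture. I checked that by eye and did not measure its angle.
- **Forces:** every force reading was below 10 N. I read it only at the end of each move.

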